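Fire one shot of the bench impact tester at a sample jar

TASK

Run one impact test on the smaller of the two sample jars. First stand it upright in the tester's nest, between the striker head and the anvil plate, and let go; then draw the striker back by its knob until the sear catches and it stays back by itself, swing the guard hood fully down, and only then press the trip lever so that the striker fires and drives jar and anvil plate back. Leave the jar standing in the nest and the hood down, and do not disturb the big jar or the beaker.

Things in the scene. Friction and masses are not known exactly. Their poses are not given: they have to be found in the camera images.
- tester: Fixed impact tester on a cream base plate 345 x 140 x 10 mm; origin on the worktop under it. x = strike direction, away from the robot (yaw up to 0.2 rad), y left, z up. In mm: end blocks of the guide at x -155 and -5 (tops z 85); dark knob carriage 40 x 84 between them (top z 81); striker rod on the centre line at z 65; nest at x 80; anvil plate behind it; posts at x 166 carry the hood.
- nest (a point): Centre of the nest floor, 35 mm above the worktop, axes as the tester; side cheeks 60 mm apart in y, 15 mm high. Striker head (24 mm round, top 42 mm over the floor) rests with its face 39 mm to -x; anvil face 31 mm to +x. The raised hood hangs over or just behind it 210 mm up, so no upright gripper fits: tilt the tool 25 to 40 deg, gripper leaning back to -x, and lower the jar down the last 55 mm.
- jar_mid (a point): Centre of the smaller sample jar, half-way up: a round jar with screw lid, 50 mm in diameter and 65 mm high (this point is 32.5 mm above its foot), 130 g, z axis up. It stands to the left or to the right of the tester. The body reaches 54 mm up and the lid is fast; grasp the body.
- knob (a point): Centre of the black cocking knob, 28 mm in diameter and 32 mm high, on a post on the striker carriage; 114 mm above the worktop, 17 mm clear over the carriage. At rest at x = -60 mm on the tester's centre line; it moves with the striker.
- striker (a joint): Sprung striker, m: 0 at rest, grows as the knob is drawn back along the tester's -x. Spring 250 N/m (14 N at the catch) plus some newtons of cam from 0.023 on. The sear catches at 0.055: draw to 0.058 to 0.062 and let go, it stays near 0.055. Stop at 0.065. Fired, it overshoots forward by up to 0.03 and settles near 0.
- trip (a joint): Angle of the trip lever in rad: 0 up (sprung), 0.13 pressed fully. The sear frees the striker at about 0.08.
- trip_pad (a point): Top of the trip lever's flat thumb pad, 34 x 30 mm with four ribs, which sticks out on the tester's right (-y) side at tester x = -96, y = -105 mm, 44 mm above the worktop. Pressing it straight down by about 20 mm (roughly 3 N) trips the sear; it springs back up.
- hood (a joint): Clear guard hood, rad: 0 fully down, 1.18 to 1.3 as found. Its stiff hinge stays at any angle; 2 to 3 N at the bar moves it. Hinge along the tester's y axis at tester x 166, z 134 mm (86 mm behind and 99 mm above the nest point). Panel 156 x 156 mm with a 25 mm skirt.
- hood_bar (a point): Middle of the hood's steel handle bar, 10 mm thick and 100 mm long along the tester's y axis, 28 mm off the outside of the panel and 143 mm from the hinge. With the hood down it is at tester x = 26, z = 162 mm. Push it over toward -x and down, in an arc about the hinge.
- anvil (a joint): How far the anvil plate (46 x 42 mm) has been driven back, in m: 0 at the start, at most 0.03. It slides with 3 N of friction and stays where it is driven; a proper shot drives it about 0.01.
- big_jar: The larger sample jar, a bystander, 62 mm in diameter and 86 mm high, upright, origin at the centre of its foot, on the other side of the tester from the smaller jar. Leave it alone.
- beaker: A glass beaker, a bystander, 72 mm in diameter and 93 mm high, origin at the centre of its foot, far to the left. Leave it alone.
There are look-alikes about, which are no part of the job. Leave any black, blue or yellow look-alike of the part that bears jar_mid alone.

How it is judged (in metres and radians):
On the way, in this order (a step that is already met when the one before it is completed fails the run):
1. the smaller jar stands upright in the nest, released, with the striker at rest (x of jar_mid in the frame of nest between -0.018 and 0.011 m and y of jar_mid in the frame of nest between -0.01 and 0.01 m and z of jar_mid in the frame of nest between 0.026 and 0.039 m and angle between jar_mid's own z axis and vertical below 0.12 rad and contact force between sample_jar and the fingers below 0.1 N and value of joint striker below 0.02 m), for 0.2 s.
2. the striker is caught by the sear and stays back by itself, jar in the nest (x of jar_mid in the frame of nest between -0.018 and 0.011 m and y of jar_mid in the frame of nest between -0.01 and 0.01 m and z of jar_mid in the frame of nest between 0.026 and 0.039 m and angle between jar_mid's own z axis and vertical below 0.12 rad and value of joint striker between 0.05 and 0.0575 m and contact force between striker and the arm below 0.1 N and contact force between striker and the fingers below 0.1 N), for 0.2 s.
3. the hood is fully down with the striker still cocked and the jar in the nest (x of jar_mid in the frame of nest between -0.018 and 0.011 m and y of jar_mid in the frame of nest between -0.01 and 0.01 m and z of jar_mid in the frame of nest between 0.026 and 0.039 m and angle between jar_mid's own z axis and vertical below 0.12 rad and value of joint hood below 0.06 rad and value of joint striker above 0.05 m), for 0.2 s.
4. the trip lever is pressed and the striker fires (value of joint striker below 0.02 m and value of joint anvil above 0.006 m and value of joint hood below 0.06 rad), for 0.05 s.
At the end, for the whole second after the job is handed in: Striker fired and within 12 mm of rest; anvil driven back over 6 mm; hood under 0.06 rad; trip lever back up (under 0.02 rad); smaller jar still, upright (0.12 rad) on the nest floor, within 10 mm of its centre line, 18 mm before to 45 mm behind its centre; big jar and beaker in place (x of jar_mid in the frame of nest between -0.018 and 0.045 m and y of jar_mid in the frame of nest between -0.01 and 0.01 m and z of jar_mid in the frame of nest between 0.026 and 0.039 m and angle between jar_mid's own z axis and vertical below 0.12 rad and value of joint anvil above 0.006 m and value of joint hood below 0.06 rad and value of joint striker between -0.012 and 0.012 m and value of joint trip below 0.02 rad and linear speed of sample_jar below 0.02 m/s); the robot touches nothing.
It fails at once if the anvil plate is driven while the hood is not down (value of joint anvil above 0.005 m and value of joint hood above 0.08 rad).
It fails at once if the big jar is moved by more than 25 mm or tipped (distance of big_jar from where it was at the start of the episode above 0.025 m or angle between big_jar's own z axis and vertical above 0.3 rad).
It fails at once if the beaker is moved by more than 25 mm or tipped (distance of beaker from where it was at the start of the episode above 0.025 m or angle between beaker's own z axis and vertical above 0.3 rad).
It also fails if it takes over 69 s, if anything falls off the work surface, if the arm or the gripper's body presses on something with over 40 N, if the wrist force passes 120 N, or if a joint passes its speed limit or range.

ROBOT

A 6-joint arm with a two-finger parallel gripper is mounted at the origin on a cart in front of the work surface, level with it; the furniture and walls round the work are solid. World frame = base frame: x ahead of the robot, y to its left, z up, the work surface at z = 0. Lengths are in mm, angles in degrees, forces in N, time in s.
With the tool pointing down it reaches from about 350 to 850 mm from the base axis. Payload 8.1 kg.
Tool frame: the origin (TCP) lies midway between the tips of the shut fingers; the grasp point (between the pads) lies 19 mm behind it; z points along the fingers, y is the line along which they close (so a half turn about z gives the same grasp; the last joint's range is limited). The gripper opens to 85 mm and grips with 20 to 120 N. Pads are 22 mm wide; open, the fingers measure 114 mm over their backs; the gripper's body (76 mm by 85 mm) begins 54 mm behind the grasp point. The pads swing forward as they close: fully open they stand 13 mm farther back than shut.
Start: joints at [72.112, 7.471, 85.268, -0, 87.261, -4.893], TCP at [134.894, 584.644, 231.292] pointing down, gripper open.
Joint ranges: [-169.43, 169.43], [-51.17, 129.36], [1.28, 143.12], [-76.62, 256.62], [0, 156.53], [-152.29, 152.29]. Speed limits (degrees/s): [136.94, 136.94, 159.86, 180, 180, 180].

INTERFACE

Orientations are given as [roll, pitch, yaw] about the fixed x, y, z axes, in that order (R = Rz(yaw) Ry(pitch) Rx(roll)).
In Python, from bench import sense, snapshot, order, finder gives the robot as it stands.
- The arm moves only by the tool send_rows, never from a script. Its argument "steps" is a list of rows, each a list of 2 entries, a list of its own where there are three numbers: the shift along the world's x, y, z in units of 30 mm (1.0 is 30 mm), then the turn, a rotation vector about the world's x, y, z in rad. In form: [[[dx, dy, dz], [wx, wy, wz]], ...]. A call has 1 to 10 rows; each row is the pose to reach, as a shift and turn from the pose commanded when the call began; what a row does not reach only later rows make up. A row lasts 1/8 s, in which the tool goes at most 62.5 mm and 10.7 degrees, less where a joint would pass 70% of its speed; a pose out of reach is approached as far as the arm can. A call with a gripper value outside its range is refused whole. "fingers" is the closure, from 0 (fully open) to 1 (shut), set as the call begins (left out, the last holds). The fingers move at their own pace and stop on an object; "squeeze" is the grip in N (left out, the last holds). Time passes only in rows, so rows that repeat a pose let the fingers close. It gives the time, the measured TCP pose, the force, the opening and the grip force at its end, in the units of the state.
- sense(): the state, without advancing time (a new reading comes with each control period).
- snapshot(name): name is "scene" or "top" or "wrist"; returns a dict with "img" (400x640x3 uint8, red, green, blue), "K" (3x3 intrinsics, pixels), "pose" (4x4, takes a point from camera to world coordinates). Camera axes: x right, y up, looking along -z (the intrinsics and any distortion apply to the point x, -y, -z); pixel columns grow to the right and rows downward; lengths in mm; the calibration is good to about 2 mm. A picture is of the moment at which its call begins. There is no depth.
- order.hand_in(): hands the job in; it is judged then, once.
Trained networks look in the newest picture that a camera, given by its name, has taken for a name from the list of things; names that differ only in an ending like _2 or _b are one class to them, and where a whole thing is asked for, a point or a joint stands for the part that bears it (a point fixed in the world has none). Each returns a list of dicts, best first, with "confidence" (0 to 1); they miss things now and then, are a little off and sometimes report something else, mostly with a low value. They report only what shows in the picture. A call takes as long as a camera call. They do not tell look-alikes from the thing itself.
- finder.find_in(label, camera): "box" ([left, top, width, height] as shares, 0 to 1, of the picture: columns of its width, rows of its height, round what is visible of it).
- finder.trace(label, camera): "mask" (400x640 bool, what is visible of it) and "box" ([left, top, width, height] as shares, 0 to 1, of the picture: columns of its width, rows of its height, round what is visible of it).
- finder.pinpoint(label, camera): "at" ([column, row] as shares, 0 to 1, of the picture: columns of its width, rows of its height: a listed point, or the origin of a listed thing).
The state is a dict: "time": time; "joint_pos": joint angles; "qd": joint speeds; "joint_efforts": joint torques, N m; "tool_pos": TCP position; "tcp_rot": TCP orientation; "ft_force": force on the tool from outside, world axes, zero at the start; "wrist_torque": the same for the moment, N m; "finger_gap": finger opening in mm; "grip_force": force on a finger pad.
Only numpy, scipy, OpenCV 4.12 (cv2) and the standard library are available. Lean on these libraries where they do the work, as an engineer would, in place of code of your own. Each camera call takes 0.05 s, during which the arm holds its last target. There are 200 camera calls.

## Working session

There is one attempt and no reset: what is moved stays moved. The work goes in short steps, Python scripts to look and compute and a tool call to move; the robot and the scene stay as the last step left them, time stands still between calls to the robot, and variables do not carry over. Pictures are saved under pics/ and viewed, at most 10 in all, crops included, and the job is handed in when it is done.

Besides the shell and the picture viewer there is one more tool, called after ">>>" as a command line: name --argument value ..., lists and objects as JSON in quotes. send_rows: Moves the arm, as the interface text tells. Its arguments: {"type":"object","properties":{"steps":{"type":"array"},"fingers":{"type":"number"},"squeeze":{"type":"number"}},"required":["steps"]}

```bash
mkdir -p pics; cat > h.py <<'E'
import numpy as np, cv2
from bench import sense, snapshot, order, finder
def snap(n,f=None):
    s=snapshot(n)
    if f: cv2.imwrite('pics/'+f,s['img'][:,:,::-1])
    return s
def ray(s,at):
    K=np.array(s['K']);P=np.array(s['pose'])
    u,v=at[0]*640,at[1]*400
    d=np.array([(u-K[0,2])/K[0,0],-(v-K[1,2])/K[1,1],-1.])
    return P[:3,3],P[:3,:3]@d
def onz(s,at,z):
    o,d=ray(s,at); return o+d*(z-o[2])/d[2]
def proj(s,p):
    K=np.array(s['K']);P=np.array(s['pose'])
    c=P[:3,:3].T@(np.array(p)-P[:3,3]); return K[0,2]+K[0,0]*c[0]/-c[2],K[1,2]+K[1,1]*c[1]/c[2]
def tri(rs):
    A=np.zeros((3,3));b=np.zeros(3)
    for o,d in rs:
        d=d/np.linalg.norm(d);M=np.eye(3)-np.outer(d,d);A+=M;b+=M@o
    return np.linalg.solve(A,b)
E
cat > a.py <<'E'
from h import *
S={n:snap(n,n+'0.png') for n in('scene','top')}
for l,z in(('tester',0),('nest',35),('jar_mid',32.5),('knob',114),('trip_pad',44),('hood_bar',None),('big_jar',0),('beaker',0)):
  for n in S:
    for r in finder.pinpoint(l,n)[:4]:
      a=r['at'];print(l,n,round(r['confidence'],2),np.round([a[0]*640,a[1]*400]),np.round(onz(S[n],a,z),1) if z is not None else [np.round(x,3) for x in ray(S[n],a)])
print(S['top']['K'],np.round(S['top']['pose'],2),np.round(S['scene']['pose'],2)); print(sense())
E
python3 a.py; python3 - <<'E'
import cv2,numpy as np
E
```

```text
tester scene 0.96 [327. 273.] [540.2 -32.3   0. ]
tester top 0.67 [350. 214.] [546.6 -39.2   0. ]
nest scene 0.66 [358. 249.] [623.8 -33.   35. ]
nest top 0.9 [351. 188.] [624.2 -38.   35. ]
nest top 0.71 [357. 238.] [475.4 -59.   35. ]
jar_mid scene 0.79 [255. 210.] [471.9 231.   32.5]
jar_mid scene 0.68 [325. 197.] [660.  183.4  32.5]
jar_mid scene 0.68 [313. 179.] [675.4 279.   32.5]
jar_mid scene 0.59 [286. 198.] [565.7 234.9  32.5]
jar_mid top 0.85 [259. 240.] [464.6 229.8  32.5]
jar_mid top 0.84 [244. 174.] [659.3 281.7  32.5]
jar_mid top 0.72 [274. 175.] [656.1 192.4  32.5]
jar_mid top 0.49 [260. 203.] [572.8 231.3  32.5]
knob scene 0.77 [306. 249.] [482.8 -41.7 114. ]
knob top 0.63 [358. 236.] [480.  -52.1 114. ]
trip_pad scene 0.76 [324. 315.] [ 457.6 -159.    44. ]
trip_pad top 0.83 [391. 248.] [ 447.1 -156.4   44. ]
hood_bar scene 0.84 [385. 152.] [array([ 206.862, -591.016,  716.995]), array([ 0.563,  0.671, -0.52 ])]
hood_bar top 0.59 [352. 152.] [array([ 477.963,   81.99 , 1246.191]), array([ 0.207, -0.099, -0.984])]
big_jar scene 0.98 [401. 347.] [ 565.9 -271.7    0. ]
[... 635 characters left out ...]
  1.0000e+00]]
{'time': 0.9, 'joint_pos': array([ 7.21119749e+01,  7.47020270e+00,  8.52682259e+01, -5.23713207e-04,
        8.72598066e+01, -4.89043440e+00]), 'qd': array([ 0.03378494, -0.10620836,  0.0029445 , -0.10568991, -0.02212805,
        0.05282099]), 'joint_efforts': array([ 8.63098212e-04, -5.69296432e+01, -5.00872600e+01,  1.56557314e-05,
        7.89946025e-04,  5.52748520e-05]), 'tool_pos': array([134.90424948, 584.64901369, 231.29818776]), 'tcp_rot': array([1.79998286e+02, 6.71659122e-04, 1.67002434e+02]), 'ft_force': array([-0.09112034, -0.31737488, -0.49154472]), 'wrist_torque': array([ 0.06218832, -0.03111478,  0.01237434]), 'grip_force': 0.0, 'finger_gap': 85.3154745310515}
```

```bash
python3 - <<'E'
import cv2,numpy as np
a=cv2.imread('pics/scene0.png');
cv2.imwrite('pics/c1.png',cv2.resize(a[90:390,180:480],(800,600),interpolation=2)[:, :] if 0 else cv2.resize(a[140:380,200:440],(600,600),interpolation=2))
b=cv2.imread('pics/top0.png');cv2.imwrite('pics/c2.png',cv2.resize(b[110:290,190:430],(800,600),interpolation=2))
E
```

```text
(no output)
```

View pics/c1.png

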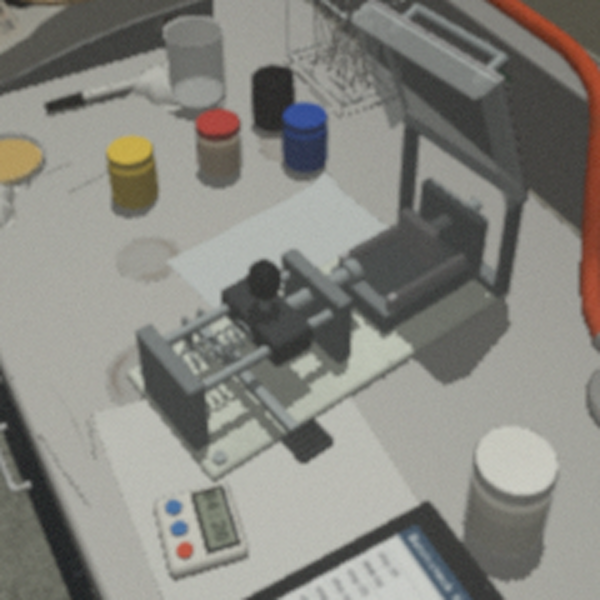

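View pics/c2.png

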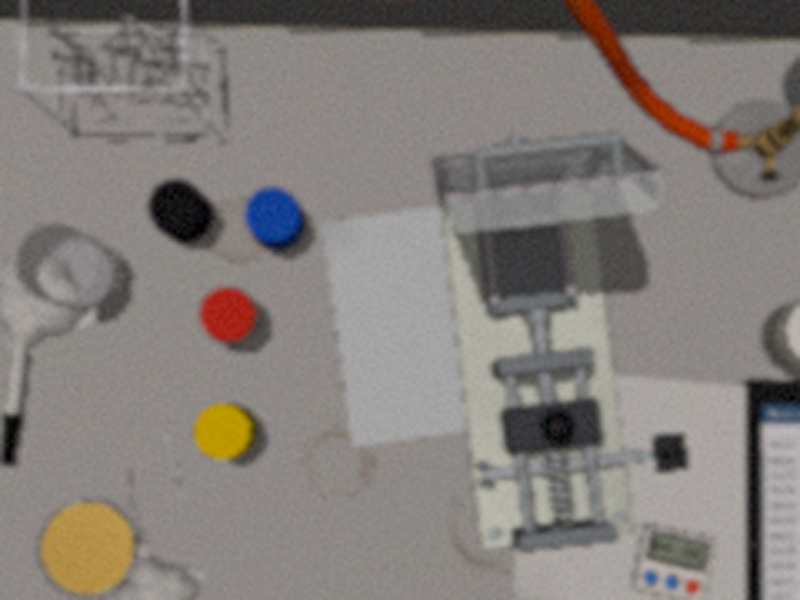

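```bash
cat >> h.py <<'E'
from scipy.spatial.transform import Rotation as Ro
def Rt(t,psi):  # tool tilt t deg, leaning back to -x, tester yaw psi rad
    t=np.radians(t);c,s=np.cos(psi),np.sin(psi)
    y=np.array([-s,c,0]);z=np.array([np.sin(t)*c,np.sin(t)*s,-np.cos(t)])
    return np.c_[np.cross(y,z),y,z]
def cur():
    s=sense();return s['tool_pos'],Ro.from_euler('xyz',s['tcp_rot'],degrees=True).as_matrix()
def go(p,R):
    p0,R0=cur();print('shift',np.round((p-p0)/30,2),'rot',np.round(Ro.from_matrix(R@R0.T).as_rotvec(),3))
E
python3 - <<'E'
from h import *
from scipy.optimize import least_squares
S={n:snap(n) for n in('scene','top')}
obs=[('scene',327,273,(0,0,0)),('top',350,214,(0,0,0)),('scene',358,249,(80,0,35)),('top',351,188,(80,0,35)),('scene',306,249,(-60,0,114)),('top',358,236,(-60,0,114)),('scene',324,315,(-96,-105,44)),('top',391,248,(-96,-105,44))]
def W(q,p):
    c,s=np.cos(q[2]),np.sin(q[2]);return np.array([q[0]+c*p[0]-s*p[1],q[1]+s*p[0]+c*p[1],p[2]])
f=lambda q:np.concatenate([np.array(proj(S[n],W(q,p)))-(u,v) for n,u,v,p in obs])
r=least_squares(f,[545,-38,.08],loss='soft_l1',x_scale=[10,10,.1]);print(np.round(r.x,3),np.round(f(r.x).reshape(-1,2),1))
for x,y in((345/2,70),(-345/2,70),(-345/2,-70)): print(np.round([proj(S['top'],W(r.x,(x,y,10)))],1))
print('jar',tri([ray(S['scene'],(286/640,198/400)),ray(S['top'],(260/640,203/400))]),onz(S['top'],(258.7/640,204.5/400),65))
j=np.array([569,233,42.]);R=Rt(30,r.x[2]);print('psi tip', j+R[:,2]*19)
go(j+R[:,2]*19+[0,0,140],R)
E
```

```text
[ 5.41895e+02 -4.19400e+01  1.02000e-01] [[ 2.8  2.1]
 [ 0.7  1.7]
 [-0.7  1. ]
 [-1.5  0.4]
 [ 1.2  1.7]
 [-1.3 -0.7]
 [-1.3 -0.9]
 [-0.4 -3.4]]
[[323.3 161.2]]
[[332.9 274.9]]
[[379.3 270.9]]
jar [568.950001   232.50798503  33.27442564] [565.45849112 230.82363695  65.        ]
psi tip [578.45102367 233.96340628  25.54551733]
shift [ 14.78 -11.69  -2.19] rot [-0.033 -0.525  0.321]
```

>>> send_rows --steps '[[[4, -3, 0], [0, -0.1, 0.06]], [[8, -6, 0], [-0.01, -0.26, 0.16]], [[12, -9, -0.5], [-0.02, -0.4, 0.24]], [[14.8, -11.7, -1], [-0.03, -0.525, 0.32]], [[14.8, -11.7, -1], [-0.03, -0.525, 0.32]], [[14.8, -11.7, -1], [-0.03, -0.525, 0.32]], [[14.8, -11.7, -1], [-0.03, -0.525, 0.32]], [[14.8, -11.7, -1], [-0.03, -0.525, 0.32]], [[14.8, -11.7, -1], [-0.03, -0.525, 0.32]], [[14.8, -11.7, -1], [-0.03, -0.525, 0.32]]]' --fingers 0

```text
time: 2.25
tool_pos: [581.3, 229.7, 201.1]
tcp_rot: [179.8, 30.0, -174.6]
ft_force: [0.8, 0.6, 0.8]
finger_gap: 85.4
grip_force: 0.0
```

```bash
python3 - <<'E'
from h import *
s=snap('wrist','w1.png')
print(np.round(s['pose'],2))
for f in(finder.pinpoint,):
  for r in f('jar_mid','wrist'): a=r['at'];print(r['confidence'],np.round([a[0]*640,a[1]*400]),np.round(onz(s,a,32.5),1))
p,R=cur();print(p,proj(s,p),[proj(s,[569,232.5,z]) for z in(0,32.5,65)])
E
```

```text
[[-1.0000e-01 -6.6000e-01 -7.4000e-01  4.4205e+02]
 [ 1.0000e+00 -6.0000e-02 -7.0000e-02  2.1680e+02]
 [ 0.0000e+00 -7.5000e-01  6.7000e-01  2.8327e+02]
 [ 0.0000e+00  0.0000e+00  0.0000e+00  1.0000e+00]]
0.86 [327.  61.] [568.1 234.9  32.5]
0.86 [364. 157.] [662.6 281.8  32.5]
0.76 [284. 148.] [658.  203.5  32.5]
[579.21064705 232.5346471  200.96937943] (np.float64(325.35338099427713), np.float64(260.9921522884357)) [(np.float64(323.73195655871524), np.float64(42.34098858772148)), (np.float64(324.1055965485366), np.float64(61.47029165218328)), (np.float64(324.5463700927568), np.float64(84.03664145381285))]
```

View pics/w1.png

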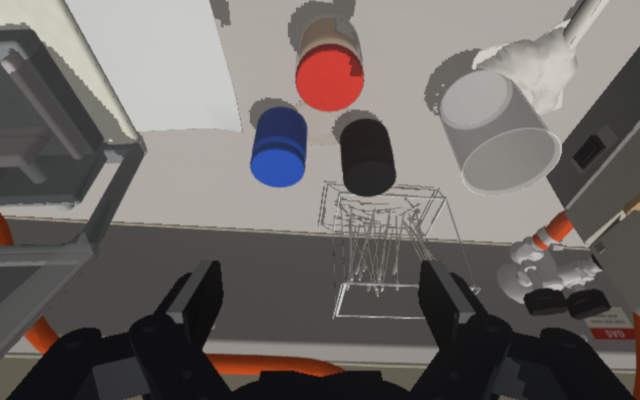

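>>> send_rows --steps '[[[0, 0.1, -1.5], [0, 0, 0]], [[0, 0.1, -3], [0, 0, 0]], [[0, 0.1, -4], [0, 0, 0]], [[0, 0.1, -5], [0, 0, 0]], [[0, 0.1, -5.9], [0, 0, 0]], [[0, 0.1, -5.9], [0, 0, 0]], [[0, 0.1, -5.9], [0, 0, 0]], [[0, 0.1, -5.9], [0, 0, 0]]]'

```text
time: 3.35
tool_pos: [580.0, 237.7, 26.5]
tcp_rot: [179.7, 30.2, -174.3]
ft_force: [0.9, -0.2, -0.4]
finger_gap: 85.4
grip_force: 0.0
```

>>> send_rows --steps '[[[0, 0, 0], [0, 0, 0]], [[0, 0, 0], [0, 0, 0]], [[0, 0, 0], [0, 0, 0]], [[0, 0, 0], [0, 0, 0]], [[0, 0, 0], [0, 0, 0]], [[0, 0, 0], [0, 0, 0]], [[0, 0, 0], [0, 0, 0]], [[0, 0, 0], [0, 0, 0]]]' --fingers 1 --squeeze 30

```text
time: 4.35
tool_pos: [579.5, 236.8, 25.1]
tcp_rot: [179.8, 30.1, -174.3]
ft_force: [-1.4, 0.0, 6.0]
finger_gap: 48.5
grip_force: 32.0
```

>>> send_rows --steps '[[[0, 0, 1], [0, 0, 0]], [[0, 0, 2.5], [0, 0, 0]], [[0, 0, 4], [0, 0, 0]], [[0.4, -2, 4.2], [0, 0, 0]], [[0.8, -4, 4.2], [0, 0, 0]], [[1.2, -6, 4.2], [0, 0, 0]], [[1.5, -8, 4.2], [0, 0, 0]], [[1.5, -9, 4.2], [0, 0, 0]], [[1.5, -9, 4.2], [0, 0, 0]], [[1.5, -9, 4.2], [0, 0, 0]]]'

```text
time: 5.6
tool_pos: [623.3, -33.1, 149.5]
tcp_rot: [179.8, 29.9, -174.3]
ft_force: [-0.4, 0.8, -0.6]
finger_gap: 48.5
grip_force: 32.0
```

```bash
python3 - <<'E'
from h import *
p,R=cur();print(p,sense()['tcp_rot'],sense()['finger_gap'])
q=(541.9,-41.9,.102)
for n in('wrist','scene'):
  s=snap(n,n+'2.png')
  for l,z in(('nest',35),('jar_mid',None),('knob',114)):
    for r in finder.pinpoint(l,n)[:3]:
      a=r['at'];zz=z or p[2]+7.5;print(n,l,round(r['confidence'],2),np.round([a[0]*640,a[1]*400]),np.round(onz(s,a,zz),1))
  c,t=np.cos(.102),np.sin(.102)
  if n=='wrist':
    im=cv2.imread('pics/wrist2.png')
    for x,y,z in((-5+5,42,85),(135,0,35),(80,30,50),(80,-30,50),(50,30,50),(110,30,50),(50,-30,50),(110,-30,50),(111,21,95),(111,-21,95)):
      u,v=proj(s,(541.9+c*x-t*y,-41.9+t*x+c*y,z)); cv2.circle(im,(int(u),int(v)),2,(0,0,255),-1)
    cv2.imwrite('pics/w2.png',im)
E
```

```text
[623.3415207  -33.06430531 149.46690263] [ 179.75586248   29.91675474 -174.33226951] 48.5347637334937
wrist nest 0.64 [324. 105.] [613.8 -30.2  35. ]
wrist jar_mid 0.94 [599. 171.] [548.5  45.5 157. ]
wrist jar_mid 0.6 [321. 264.] [610.8 -33.5 157. ]
scene nest 0.6 [355. 247.] [621.8 -23.3  35. ]
scene jar_mid 0.81 [360. 209.] [621.5 -32.1 157. ]
scene jar_mid 0.74 [249. 207.] [416.3  95.6 157. ]
scene jar_mid 0.65 [323. 198.] [571.4  42.2 157. ]
scene knob 0.98 [303. 249.] [477.4 -39.1 114. ]
```

View pics/w2.png

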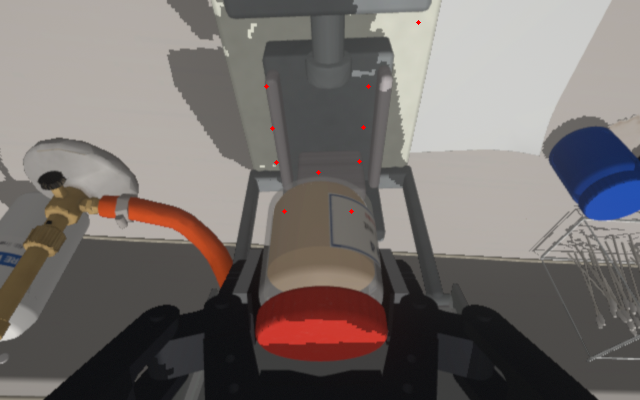

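```bash
python3 - <<'E'
from h import *
s=snap('wrist')
for u,v,z in((279,128,50),(381,128,50),(286,180,50),(377,180,50),(274,90,50),(384,90,50),(328,70,77),(327,25,71),(322,330,195),(428,5,85),(225,5,85),(240,0,10),(255,169,10),(408,160,10)): print(u,v,z,np.round(onz(s,(u/640,v/400),z),1))
print(s['K'][:2],np.round(s['pose'],3))
t=snap('scene')
im=cv2.imread('pics/scene2.png');cv2.imwrite('pics/c3.png',cv2.resize(im[150:350,240:440],(600,600),interpolation=2))
E
```

```text
279 128 50 [625.4 -58.8  50. ]
381 128 50 [618.7   7.8  50. ]
286 180 50 [673.9 -52.9  50. ]
377 180 50 [667.   16.2  50. ]
274 90 50 [597.7 -62.1  50. ]
384 90 50 [591.1   3.   50. ]
328 70 77 [567.5 -33.9  77. ]
327 25 71 [549.  -36.5  71. ]
322 330 195 [585.9 -35.5 195. ]
428 5 85 [531.7   1.9  85. ]
225 5 85 [539.9 -78.7  85. ]
240 0 10 [564.3 -85.8  10. ]
255 169 10 [704.  -82.3  10. ]
408 160 10 [679.5  51.3  10. ]
[[342.8333499    0.         320.30545078]
 [  0.         342.8333499  194.96003403]] [[-1.0300e-01 -6.6200e-01 -7.4200e-01  4.8475e+02]
 [ 9.9500e-01 -6.6000e-02 -7.8000e-02 -4.6572e+01]
 [ 3.0000e-03 -7.4700e-01  6.6500e-01  2.3246e+02]
 [ 0.0000e+00  0.0000e+00  0.0000e+00  1.0000e+00]]
```

View pics/c3.png

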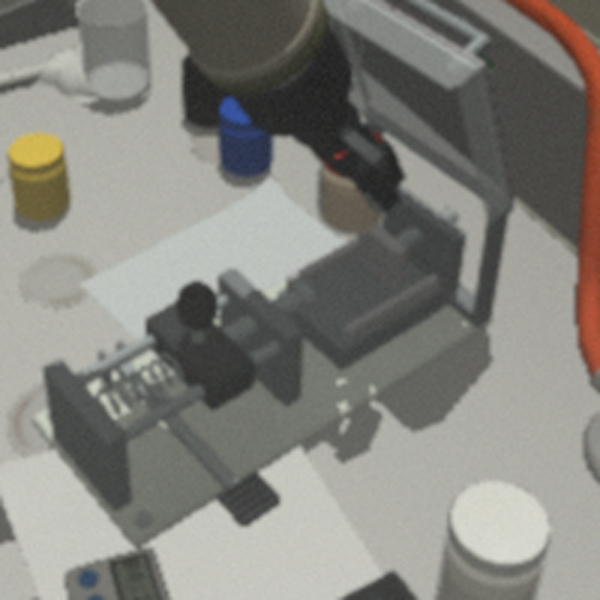

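>>> send_rows --steps '[[[0.1, 0.2, 0], [0, 0, 0]], [[0.1, 0.2, -0.7], [0, 0, 0]], [[0.1, 0.2, -1.4], [0, 0, 0]], [[0.1, 0.2, -2.1], [0, 0, 0]], [[0.1, 0.2, -2.1], [0, 0, 0]], [[0.1, 0.2, -2.1], [0, 0, 0]]]'

```text
time: 6.85
tool_pos: [627.5, -27.3, 88.3]
tcp_rot: [179.8, 30.1, -174.3]
ft_force: [-0.3, -0.1, -1.2]
finger_gap: 48.5
grip_force: 32.0
```

```bash
python3 - <<'E'
from h import *
p,R=cur();print(p,sense()['ft_force'])
s=snap('wrist','w3.png');q=(541.9,-41.9)
for l in('nest','jar_mid'):
    for r in finder.pinpoint(l,'wrist')[:2]: a=r['at'];print(l,r['confidence'],np.round([a[0]*640,a[1]*400]),np.round(onz(s,a,35 if l=='nest' else p[2]+7.5),1))
E
```

```text
[627.51063668 -27.28043202  88.26947838] [-0.29727432 -0.1388802  -1.18846329]
nest 0.92 [322. 161.] [612.6 -27.1  35. ]
jar_mid 0.77 [320. 260.] [612.1 -28.3  95.8]
```

View pics/w3.png

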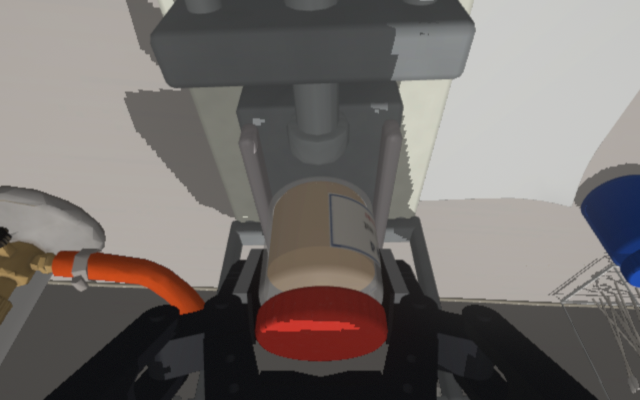

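>>> send_rows --steps '[[[0, 0, -0.3], [0, 0, 0]], [[0, 0, -0.6], [0, 0, 0]], [[0, 0, -0.8], [0, 0, 0]], [[0, 0, -0.9], [0, 0, 0]], [[0, 0, -0.9], [0, 0, 0]], [[0, 0, -0.9], [0, 0, 0]]]'

```text
time: 7.75
tool_pos: [626.8, -27.4, 60.1]
tcp_rot: [179.8, 30.0, -174.3]
ft_force: [-0.0, 0.5, -2.2]
finger_gap: 48.3
grip_force: 32.0
```

>>> send_rows --steps '[[[0, 0, -0.05], [0, 0, 0]], [[0, 0, -0.08], [0, 0, 0]], [[0, 0, -0.08], [0, 0, 0]]]'

```text
time: 8.12
tool_pos: [628.4, -27.4, 60.1]
tcp_rot: [179.8, 30.2, -174.3]
ft_force: [-5.9, 1.1, 11.7]
finger_gap: 48.3
grip_force: 33.4
```

Contact with the floor. Ease up slightly and open.

>>> send_rows --steps '[[[0, 0, 0.05], [0, 0, 0]], [[0, 0, 0.05], [0, 0, 0]]]'

```text
time: 8.38
tool_pos: [627.4, -27.5, 60.1]
tcp_rot: [179.8, 30.1, -174.3]
ft_force: [-2.9, 0.9, 5.3]
finger_gap: 48.2
grip_force: 32.7
```

>>> send_rows --steps '[[[0, 0, 0], [0, 0, 0]], [[0, 0, 0], [0, 0, 0]], [[0, 0, 0], [0, 0, 0]], [[0, 0, 0], [0, 0, 0]], [[0, 0, 0], [0, 0, 0]], [[0, 0, 0], [0, 0, 0]]]' --fingers 0

```text
time: 9.12
tool_pos: [626.9, -27.4, 59.4]
tcp_rot: [179.8, 30.0, -174.3]
ft_force: [-0.6, 1.1, 1.0]
finger_gap: 85.4
grip_force: 0.0
```

```bash
python3 - <<'E'
from h import *
p,R=cur();print(p,sense()['ft_force'],sense()['finger_gap'])
s=snap('wrist','w4.png')
for r in finder.pinpoint('jar_mid','wrist')[:3]: a=r['at'];print(r['confidence'],np.round([a[0]*640,a[1]*400]),np.round(onz(s,a,67.5),1))
t=finder.trace('jar_mid','wrist')
for r in t[:3]: print(r['confidence'],np.round(np.array(r['box'])*[640,400,640,400]))
E
```

```text
[626.88846575 -27.36585045  59.36597234] [-0.59091351  1.0542898   1.01664054] 85.37943675346459
0.59 [314.   3.] [513.3 -39.6  67.5]
0.56 [320. 263.] [613.1 -28.4  67.5]
0.92 [252. 183. 137. 180.]
0.88 [605. 207.  34.  96.]
```

>>> send_rows --steps '[[[0, 0, 0.5], [0, 0, 0]], [[0, 0, 1.2], [0, 0, 0]], [[0, 0, 2.4], [0, 0, 0]], [[-0.5, 0, 3.6], [0, 0, 0]], [[-2, 0, 4.8], [0, 0, 0]], [[-3.5, -0.3, 5], [0, 0, 0]], [[-4.3, -0.5, 5], [0, 0, 0]], [[-4.3, -0.5, 5], [0, 0, 0]], [[-4.3, -0.5, 5], [0, 0, 0]]]'

```text
time: 10.4
tool_pos: [498.5, -42.6, 210.5]
tcp_rot: [179.9, 30.1, -174.3]
ft_force: [-0.3, -0.3, 0.4]
finger_gap: 85.3
grip_force: 0.0
```

```bash
python3 - <<'E'
from h import *
p,R=cur();print(p)
s=snap('wrist','w5.png')
for l,z in(('nest',35),('jar_mid',67.5),('knob',114),('tester',0),('trip_pad',44)):
    for r in finder.pinpoint(l,'wrist')[:3]: a=r['at'];print(l,round(r['confidence'],2),np.round([a[0]*640,a[1]*400]),np.round(onz(s,a,z),1))
E
```

```text
[498.47029605 -42.56684966 210.52205407]
nest 0.88 [324. 172.] [611.1 -26.7  35. ]
nest 0.67 [321. 196.] [649.2 -25.2  35. ]
jar_mid 0.92 [323. 194.] [609.1 -27.4  67.5]
jar_mid 0.86 [511. 209.] [613.5 168.6  67.5]
jar_mid 0.79 [565. 217.] [620.4 233.2  67.5]
knob 0.74 [315. 104.] [476.8 -47.1 114. ]
tester 0.74 [321.  91.] [537.8 -37.3   0. ]
trip_pad 0.94 [157.   4.] [ 456.5 -155.6   44. ]
```

View pics/w5.png

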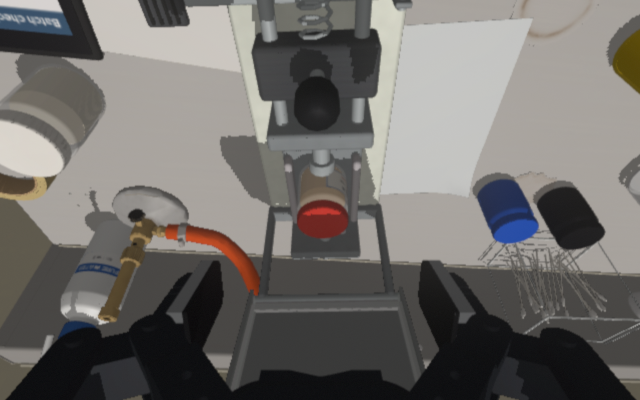

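```bash
python3 - <<'E'
from h import *
go(np.array([477,-46,160.]),Rt(0,.13)); go(np.array([477,-46,93.]),Rt(0,.13))
E
```

```text
shift [-0.7  -0.13 -1.63] rot [-0.064  0.519  0.028]
shift [-0.7  -0.13 -3.87] rot [-0.064  0.519  0.028]
```

>>> send_rows --steps '[[[-0.2, 0, 0], [-0.02, 0.17, 0.01]], [[-0.4, -0.1, 0], [-0.04, 0.35, 0.02]], [[-0.7, -0.1, 0], [-0.064, 0.519, 0.028]], [[-0.7, -0.1, -1], [-0.064, 0.519, 0.028]], [[-0.7, -0.1, -1.7], [-0.064, 0.519, 0.028]], [[-0.7, -0.1, -1.7], [-0.064, 0.519, 0.028]], [[-0.7, -0.1, -1.7], [-0.064, 0.519, 0.028]]]'

```text
time: 11.58
tool_pos: [477.4, -45.4, 159.2]
tcp_rot: [-179.9, 0.1, -172.6]
ft_force: [1.0, 0.1, -0.4]
finger_gap: 85.4
grip_force: 0.0
```

```bash
python3 - <<'E'
from h import *
p,R=cur();print(p,sense()['tcp_rot'])
s=snap('wrist','w6.png')
for l,z in(('knob',114),('trip_pad',44),('nest',35),('tester',0)):
    for r in finder.pinpoint(l,'wrist')[:3]: a=r['at'];print(l,round(r['confidence'],2),np.round([a[0]*640,a[1]*400]),np.round(onz(s,a,z),1))
for n in('scene','top'):
    t=snap(n)
    for r in finder.pinpoint('knob',n)[:1]: print(n,r['confidence'],np.round(onz(t,r['at'],114),1))
go(np.array([477,-46,93.]),Rt(0,.13))
E
```

```text
[477.35567723 -45.39587273 159.18618401] [-1.79937452e+02  7.92084165e-02 -1.72572167e+02]
knob 0.59 [316. 221.] [476.4 -47.4 114. ]
trip_pad 0.86 [180. 144.] [ 456.8 -154.2   44. ]
tester 0.61 [321. 237.] [539.3 -36.    0. ]
scene 0.61 [485.8 -37.9 114. ]
shift [-0.   -0.02 -2.19] rot [0.001 0.001 0.   ]
```

>>> send_rows --steps '[[[0, -0.05, -1], [0, 0, 0]], [[0, -0.05, -1.7], [0, 0, 0]], [[0, -0.05, -2.2], [0, 0, 0]], [[0, -0.05, -2.2], [0, 0, 0]], [[0, -0.05, -2.2], [0, 0, 0]]]'

```text
time: 12.65
tool_pos: [477.5, -47.0, 93.3]
tcp_rot: [-179.9, 0.1, -172.6]
ft_force: [-0.0, -0.1, 0.9]
finger_gap: 85.0
grip_force: 0.0
```

>>> send_rows --steps '[[[0, 0, 0], [0, 0, 0]], [[0, 0, 0], [0, 0, 0]], [[0, 0, 0], [0, 0, 0]], [[0, 0, 0], [0, 0, 0]], [[0, 0, 0], [0, 0, 0]], [[0, 0, 0], [0, 0, 0]], [[0, 0, 0], [0, 0, 0]], [[0, 0, 0], [0, 0, 0]]]' --fingers 1 --squeeze 70

```text
time: 13.65
tool_pos: [477.3, -46.9, 92.9]
tcp_rot: [-179.9, 0.1, -172.6]
ft_force: [-1.0, 1.0, 6.2]
finger_gap: 25.3
grip_force: 68.9
```

>>> send_rows --steps '[[[-0.3, -0.04, 0], [0, 0, 0]], [[-0.6, -0.08, 0], [0, 0, 0]], [[-0.9, -0.12, 0], [0, 0, 0]], [[-1.2, -0.16, 0], [0, 0, 0]], [[-1.5, -0.2, 0], [0, 0, 0]], [[-1.7, -0.22, 0], [0, 0, 0]], [[-1.7, -0.22, 0], [0, 0, 0]]]'

```text
time: 14.52
tool_pos: [427.1, -53.8, 93.0]
tcp_rot: [-179.9, 0.3, -172.6]
ft_force: [9.1, 0.3, -0.2]
finger_gap: 24.6
grip_force: 75.6
```

>>> send_rows --steps '[[[-0.15, -0.02, 0], [0, 0, 0]], [[-0.3, -0.04, 0], [0, 0, 0]], [[-0.3, -0.04, 0], [0, 0, 0]], [[-0.3, -0.04, 0], [0, 0, 0]]]'

```text
time: 15.02
tool_pos: [418.9, -54.9, 93.1]
tcp_rot: [-179.9, 0.4, -172.6]
ft_force: [15.1, 0.4, -3.7]
finger_gap: 25.1
grip_force: 75.2
```

```bash
python3 - <<'E'
from h import *
p,R=cur();print(p,sense()['ft_force'])
s=snap('wrist','w7.png')
for n in('scene','wrist'):
    t=snap(n)
    for r in finder.pinpoint('knob',n)[:2]: print(n,r['confidence'],np.round(onz(t,r['at'],114),1))
E
```

```text
[418.88930938 -54.8805217   93.05844902] [15.12354733  0.37477737 -3.72447911]
scene 0.57 [416.3 -51.7 114. ]
wrist 0.93 [419.4 -55.2 114. ]
```

>>> send_rows --steps '[[[-0.07, -0.01, 0], [0, 0, 0]], [[-0.07, -0.01, 0], [0, 0, 0]], [[-0.07, -0.01, 0], [0, 0, 0]]]'

```text
time: 15.65
tool_pos: [416.9, -55.2, 93.1]
tcp_rot: [-179.9, 0.4, -172.6]
ft_force: [14.6, 0.9, -4.1]
finger_gap: 25.4
grip_force: 75.2
```

>>> send_rows --steps '[[[0.03, 0, 0], [0, 0, 0]], [[0.08, 0.01, 0], [0, 0, 0]], [[0.12, 0.02, 0], [0, 0, 0]], [[0.14, 0.02, 0], [0, 0, 0]], [[0.14, 0.02, 0], [0, 0, 0]]]'

```text
time: 16.27
tool_pos: [421.1, -54.6, 93.0]
tcp_rot: [-179.9, 0.4, -172.6]
ft_force: [14.1, 1.1, -4.1]
finger_gap: 24.9
grip_force: 75.3
```

>>> send_rows --steps '[[[0.06, 0, 0], [0, 0, 0]], [[0.12, 0.01, 0], [0, 0, 0]], [[0.12, 0.01, 0], [0, 0, 0]]]'

```text
time: 16.65
tool_pos: [422.7, -54.3, 93.0]
tcp_rot: [-179.9, 0.1, -172.6]
ft_force: [1.8, 1.0, 7.2]
finger_gap: 24.6
grip_force: 76.5
```

>>> send_rows --steps '[[[0, 0, 0], [0, 0, 0]], [[0, 0, 0], [0, 0, 0]], [[0, 0, 0], [0, 0, 0]], [[0, 0, 0], [0, 0, 0]], [[0, 0, 0], [0, 0, 0]], [[0, 0, 0], [0, 0, 0]]]' --fingers 0

```text
time: 17.4
tool_pos: [422.6, -54.1, 92.4]
tcp_rot: [-180.0, 0.0, -172.6]
ft_force: [-0.5, 0.1, 0.4]
finger_gap: 85.4
grip_force: 0.0
```

>>> send_rows --steps '[[[0, 0, 1], [0, 0, 0]], [[0, 0, 2.5], [0, 0, 0]], [[0, 0, 4], [0, 0, 0]], [[0, 0, 5], [0, 0, 0]], [[0, 0, 5.5], [0, 0, 0]], [[0, 0, 5.5], [0, 0, 0]]]' --fingers 1

```text
time: 18.15
tool_pos: [423.0, -54.1, 257.8]
tcp_rot: [-179.9, 0.1, -172.6]
ft_force: [-0.0, 0.4, -0.2]
finger_gap: 0.1
grip_force: 0.0
```

```bash
python3 - <<'E'
from h import *
p,R=cur();print(p,sense()['ft_force'],sense()['finger_gap'])
S={}
for n in('scene','wrist','top'):
    t=S[n]=snap(n,n+'8.png')
    for l,z in(('knob',114),('jar_mid',67.5),('hood_bar',None)):
      for r in finder.pinpoint(l,n)[:2]:
        print(n,l,round(r['confidence'],2),np.round(np.array(r['at'])*[640,400]),np.round(onz(t,r['at'],z),1) if z else '')
psi=.13;o=np.array([537.5,-38.2])  # from knob 477,-46 at -60
for a in(1.18,1.24,1.3):
    r=np.array([-140,28]);x=166-140*np.cos(a)+28*np.sin(a)*1;z=134+140*np.sin(a)+28*np.cos(a)
    w=[o[0]+x*np.cos(psi),o[1]+x*np.sin(psi),z];print(a,np.round([x,z]),np.round(w,1),[np.round(proj(S[n],w)) for n in S])
E
```

```text
[423.01980977 -54.14985161 257.82568151] [-0.04738565  0.38822657 -0.19828166] 0.1026922974166469
scene knob 0.81 [283. 261.] [425.2 -49.6 114. ]
scene jar_mid 0.82 [307. 180.] [633.9 236.9  67.5]
scene jar_mid 0.8 [321. 195.] [632.8 156.2  67.5]
scene hood_bar 0.83 [386. 151.] 
scene hood_bar 0.56 [355. 246.] 
wrist knob 0.77 [318. 180.] [422.2 -55.4 114. ]
wrist jar_mid 0.93 [564. 232.] [458.  209.5  67.5]
wrist jar_mid 0.85 [545. 360.] [623.5 246.1  67.5]
top knob 0.64 [361. 257.] [423.1 -61.7 114. ]
top knob 0.6 [351. 188.] [612.7 -29.7 114. ]
top jar_mid 0.82 [260. 237.] [471.6 224.   67.5]
top jar_mid 0.75 [248. 170.] [664.2 264.9  67.5]
top hood_bar 0.78 [353. 153.] 
1.18 [139. 274.] [674.9 -20.2 274.1] [array([381., 154.]), array([320., 627.]), array([354., 155.])]
1.24 [147. 276.] [683.3 -19.1 275.5] [array([384., 152.]), array([320., 638.]), array([353., 151.])]
1.3 [156. 276.] [691.7 -18.  276.4] [array([387., 150.]), array([320., 647.]), array([353., 148.])]
```

```bash
cat >> h.py <<'E'
psi=.13;O=np.array([537.5,-38.2,0])
def T(x,y,z): return O+[x*np.cos(psi)-y*np.sin(psi),x*np.sin(psi)+y*np.cos(psi),z]
def barpose(a,t,off=16,L=20):
    b=T(166-140*np.cos(a)+28*np.sin(a),0,134+140*np.sin(a)+28*np.cos(a));R=Rt(t,psi)
    return b-off*R[:,0]+L*R[:,2],R
E
python3 - <<'E'
from h import *
p,R=barpose(1.25,5,36);print(p);go(p+[0,0,80],R);go(p,R)
E
```

```text
[721.96280006 -14.08382825 258.90058563]
shift [9.98 1.33 2.72] rot [ 0.012 -0.086  0.   ]
shift [9.98 1.33 0.05] rot [ 0.012 -0.086  0.   ]
```

>>> send_rows --steps '[[[0, 0, 1.5], [0, 0, 0]], [[0.5, 0.1, 2.7], [0, 0, 0]], [[2.5, 0.3, 2.8], [0.01, -0.03, 0]], [[4.5, 0.6, 2.8], [0.01, -0.05, 0]], [[6.5, 0.9, 2.8], [0.012, -0.086, 0]], [[8.5, 1.1, 2.8], [0.012, -0.086, 0]], [[10, 1.33, 2.8], [0.012, -0.086, 0]], [[10, 1.33, 2.8], [0.012, -0.086, 0]], [[10, 1.33, 2.8], [0.012, -0.086, 0]], [[10, 1.33, 2.8], [0.012, -0.086, 0]]]'

```text
time: 20.0
tool_pos: [722.0, -14.4, 343.2]
tcp_rot: [-180.0, 5.1, -172.6]
ft_force: [0.3, 0.9, 0.5]
finger_gap: -0.2
grip_force: 0.0
```

```bash
python3 - <<'E'
from h import *
print(cur()[0],sense()['ft_force'],sense()['joint_pos'])
s=snap('wrist','w9.png')
for r in finder.pinpoint('hood_bar','wrist')[:2]: print(r['confidence'],np.round(np.array(r['at'])*[640,400]),np.round(onz(s,r['at'],275),1))
for r in finder.find_in('hood_bar','wrist')[:2]: print(r['confidence'],np.round(np.array(r['box'])*[640,400,640,400]))
print([np.round(x,1) for x in (barpose(1.25,5,0,0)[0],)],proj(s,barpose(1.25,5,0,0)[0]))
p,R=barpose(1.25,5,36);go(p,R)
E
```

```text
[722.02695906 -14.40627156 343.21331701] [0.25591832 0.89366743 0.47702269] [  -5.78361924   21.10615891   57.99847678    1.14118483   95.88861296
 -103.02695064]
0.88 [322. 134.] [678.3 -18.6 275. ]
0.98 [177.  32. 287. 112.]
[array([684.7, -19. , 275.7])] (np.float64(319.9054102546435), np.float64(144.51861014305246))
shift [-0.    0.01 -2.81] rot [0.    0.003 0.001]
```

View pics/w9.png

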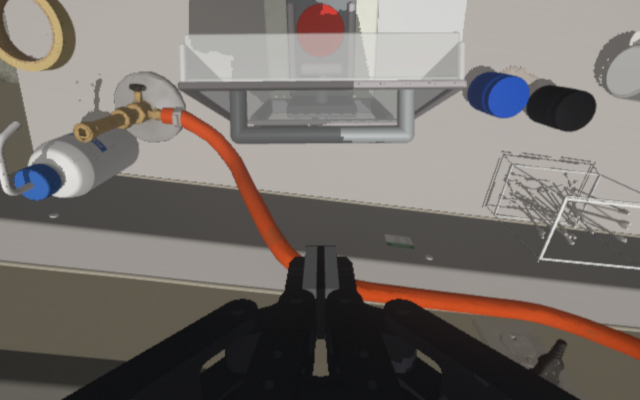

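>>> send_rows --steps '[[[0, 0, -1], [0, 0, 0]], [[0, 0, -2], [0, 0, 0]], [[0, 0, -2.8], [0, 0, 0]], [[0, 0, -2.8], [0, 0, 0]], [[0, 0, -2.8], [0, 0, 0]]]'

```text
time: 20.78
tool_pos: [722.9, -14.3, 259.4]
tcp_rot: [-180.0, 5.1, -172.6]
ft_force: [-0.1, 0.4, 0.4]
finger_gap: 0.0
grip_force: 0.0
```

```bash
python3 - <<'E'
from h import *
print(cur()[0],sense()['ft_force'])
for a,t in((1.25,5),(1.1,8),(.95,14),(.8,20),(.65,26),(.5,32),(.35,38),(.2,44),(.1,48),(0,50),(-.04,50)): print(a,end=' ');go(*barpose(a,t))
E
```

```text
[722.93443561 -14.25705229 259.42095498] [-0.13821386  0.40197494  0.43065626]
1.25 shift [-0.69 -0.08 -0.08] rot [0.    0.002 0.001]
1.1 shift [-1.35 -0.17 -0.18] rot [ 0.007 -0.049  0.001]
0.95 shift [-1.96 -0.25 -0.36] rot [ 0.021 -0.153  0.001]
0.8 shift [-2.53 -0.32 -0.63] rot [ 0.034 -0.257  0.001]
0.65 shift [-3.05 -0.39 -0.98] rot [ 0.048 -0.361  0.001]
0.5 shift [-3.51 -0.45 -1.41] rot [ 0.061 -0.465  0.001]
0.35 shift [-3.9 -0.5 -1.9] rot [ 0.075 -0.569  0.001]
0.2 shift [-4.21 -0.54 -2.45] rot [ 0.088 -0.673  0.001]
0.1 shift [-4.36 -0.56 -2.84] rot [ 0.097 -0.742  0.001]
0 shift [-4.48 -0.58 -3.27] rot [ 0.102 -0.776  0.001]
-0.04 shift [-4.51 -0.58 -3.45] rot [ 0.102 -0.776  0.001]
```

>>> send_rows --steps '[[[-0.7, -0.08, -0.08], [0, 0, 0]], [[-1, -0.12, -0.13], [0.003, -0.025, 0]], [[-1.35, -0.17, -0.18], [0.007, -0.05, 0]], [[-1.65, -0.21, -0.27], [0.014, -0.1, 0]], [[-1.96, -0.25, -0.36], [0.02, -0.15, 0]], [[-2.25, -0.28, -0.5], [0.027, -0.2, 0]], [[-2.53, -0.32, -0.63], [0.034, -0.26, 0]], [[-2.8, -0.36, -0.8], [0.04, -0.31, 0]], [[-3.05, -0.39, -0.98], [0.048, -0.36, 0]], [[-3.05, -0.39, -0.98], [0.048, -0.36, 0]]]'

```text
time: 22.02
tool_pos: [630.8, -26.1, 229.5]
tcp_rot: [180.0, 25.9, -172.6]
ft_force: [0.7, 0.7, 0.8]
finger_gap: -0.1
grip_force: 0.0
```

```bash
python3 - <<'E'
from h import *
print(cur()[0],sense()['ft_force'],sense()['wrist_torque'])
S={}
for n in('scene','wrist'):
  s=snap(n,n+'10.png');print(n,[np.round(np.array(r['at'])*[640,400]) for r in finder.pinpoint('hood_bar',n)[:2]],'expect',[np.round(proj(s,barpose(a,5,0,0)[0])) for a in(.8,.7,.65,.6,.5)])
for a,t in((.65,26),(.5,32),(.35,38),(.2,44),(.1,48),(0,50),(-.04,50)): print(a,end=' ');go(*barpose(a,t))
E
```

```text
[630.75794364 -26.13991876 229.5230216 ] [0.6613991  0.69285602 0.82466622] [ 0.0052492   0.17681577 -0.01585225]
scene [array([357., 176.])] expect [array([362., 170.]), array([358., 176.]), array([356., 178.]), array([354., 181.]), array([350., 187.])]
wrist [array([321., 250.])] expect [array([319., 303.]), array([319., 269.]), array([319., 251.]), array([319., 233.]), array([319., 197.])]
0.65 shift [-0.03  0.    0.01] rot [-0.    -0.002  0.   ]
0.5 shift [-0.48 -0.06 -0.42] rot [ 0.013 -0.106  0.   ]
0.35 shift [-0.87 -0.11 -0.91] rot [ 0.027 -0.21   0.   ]
0.2 shift [-1.18 -0.15 -1.46] rot [ 0.041 -0.313  0.   ]
0.1 shift [-1.33 -0.17 -1.84] rot [ 0.05  -0.383  0.   ]
0 shift [-1.45 -0.19 -2.28] rot [ 0.054 -0.417  0.   ]
-0.04 shift [-1.48 -0.19 -2.46] rot [ 0.054 -0.417  0.   ]
```

Works exactly as predicted (a ≈ 0.65). Continue.

>>> send_rows --steps '[[[-0.24, -0.03, -0.2], [0.006, -0.05, 0]], [[-0.48, -0.06, -0.42], [0.013, -0.106, 0]], [[-0.68, -0.09, -0.66], [0.02, -0.16, 0]], [[-0.87, -0.11, -0.91], [0.027, -0.21, 0]], [[-1.03, -0.13, -1.18], [0.034, -0.26, 0]], [[-1.18, -0.15, -1.46], [0.041, -0.31, 0]], [[-1.26, -0.16, -1.65], [0.045, -0.35, 0]], [[-1.33, -0.17, -1.84], [0.05, -0.383, 0]], [[-1.4, -0.18, -2.06], [0.052, -0.4, 0]], [[-1.4, -0.18, -2.06], [0.052, -0.4, 0]]]'

```text
time: 23.48
tool_pos: [589.1, -31.1, 166.0]
tcp_rot: [179.9, 48.9, -172.6]
ft_force: [0.3, -0.3, 0.0]
finger_gap: -0.3
grip_force: 0.0
```

>>> send_rows --steps '[[[-0.02, 0, -0.12], [0, 0, 0]], [[-0.04, 0, -0.22], [0, 0, 0]], [[-0.05, -0.01, -0.3], [0, 0, 0]], [[-0.05, -0.01, -0.3], [0, 0, 0]]]'

```text
time: 23.98
tool_pos: [588.8, -31.7, 159.1]
tcp_rot: [180.0, 49.1, -172.6]
ft_force: [1.8, 0.4, 4.9]
finger_gap: 0.1
grip_force: 2.4
```

>>> send_rows --steps '[[[-0.01, 0, -0.06], [0, 0, 0]], [[-0.01, 0, -0.12], [0, 0, 0]], [[-0.01, 0, -0.12], [0, 0, 0]]]'

```text
time: 24.35
tool_pos: [589.9, -32.3, 158.1]
tcp_rot: [-179.9, 49.3, -172.5]
ft_force: [1.8, 2.5, 11.6]
finger_gap: 0.1
grip_force: 5.0
```

>>> send_rows --steps '[[[0, 0, -0.08], [0, 0, 0]], [[0, 0, -0.08], [0, 0, 0]]]'

```text
time: 24.6
tool_pos: [590.8, -32.6, 157.3]
tcp_rot: [-179.8, 49.4, -172.5]
ft_force: [3.4, 3.1, 13.7]
finger_gap: 0.4
grip_force: 6.7
```

>>> send_rows --steps '[[[0, 0, 0.5], [0, 0, 0]], [[-0.3, 0, 1.5], [0, 0, 0]], [[-1.5, 0, 3], [0, 0, 0]], [[-3, -0.3, 3.5], [0, 0.1, 0]], [[-4, -0.3, 3.5], [0, 0.2, 0]], [[-4, -0.3, 3.5], [0, 0.2, 0]]]'

```text
time: 25.35
tool_pos: [479.5, -44.7, 257.8]
tcp_rot: [177.9, 37.2, -173.8]
ft_force: [0.3, 0.3, 0.0]
finger_gap: 0.0
grip_force: 0.0
```

```bash
python3 - <<'E'
from h import *
print(cur()[0],sense()['tcp_rot'],sense()['ft_force'])
for n in('scene','top','wrist'):
  s=snap(n,n+'11.png');print(n,[(round(r['confidence'],2),np.round(np.array(r['at'])*[640,400],1)) for r in finder.pinpoint('hood_bar',n)[:2]],'expect',[np.round(proj(s,barpose(a,5,0,0)[0]),1) for a in(.2,.1,.05,0)])
  print('knob',[np.round(onz(s,r['at'],114)) for r in finder.pinpoint('knob',n)[:1]], 'jar',[np.round(onz(s,r['at'],67.5)) for r in finder.pinpoint('jar_mid',n)[:4]],'pad',[np.round(onz(s,r['at'],44)) for r in finder.pinpoint('trip_pad',n)[:1]])
p=T(-96,-105,0);print(p)
go(np.r_[p[:2],100],Rt(0,psi));
E
```

```text
[479.53096623 -44.66547219 257.81487964] [ 177.93174721   37.19233157 -173.79010284] [0.32262296 0.28180063 0.03542347]
scene [] expect [array([341. , 205.2]), array([339. , 211.1]), array([338.2, 214. ]), array([337.6, 216.9])]
knob [array([425., -51., 114.])] jar [array([646., 232.,  68.]), array([453., 190.,  68.]), array([635., 158.,  68.])] pad [array([ 458., -155.,   44.])]
top [(0.82, array([352.1, 202.6]))] expect [array([355. , 200.6]), array([354.6, 202.9]), array([354.4, 203.8]), array([354.2, 204.6])]
knob [array([426., -57., 114.])] jar [array([467., 230.,  68.]), array([652., 278.,  68.]), array([644., 192.,  68.])] pad [array([ 450., -150.,   44.])]
wrist [(0.77, array([316.6, 194.8]))] expect [array([314.5, 233. ]), array([314.1, 215.5]), array([313.9, 207. ]), array([313.7, 198.9])]
knob [array([628., -25., 114.])] jar [array([450., 199.,  68.]), array([615., 172.,  67.]), array([622., 238.,  67.])] pad []
[ 455.92164318 -154.75887653    0.        ]
shift [-0.77 -3.69 -5.2 ] rot [-0.113  0.638  0.009]
```

View pics/wrist11.png

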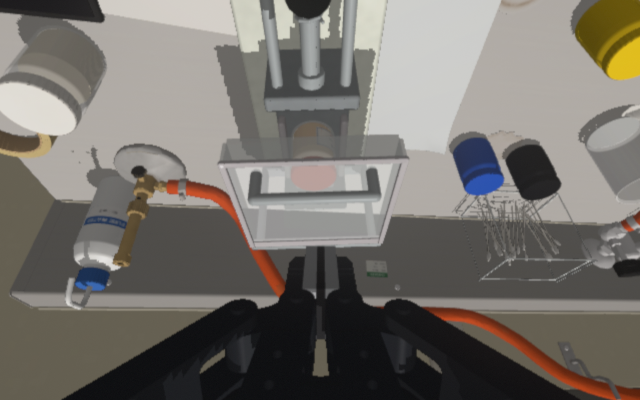

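>>> send_rows --steps '[[[-0.2, -0.9, 0], [-0.03, 0.16, 0]], [[-0.4, -1.8, 0], [-0.055, 0.32, 0]], [[-0.6, -2.8, 0], [-0.085, 0.48, 0]], [[-0.8, -3.7, 0], [-0.113, 0.638, 0.009]], [[-0.8, -3.7, -1.5], [-0.113, 0.638, 0.009]], [[-0.8, -3.7, -3], [-0.113, 0.638, 0.009]], [[-0.8, -3.7, -4.5], [-0.113, 0.638, 0.009]], [[-0.8, -3.7, -5.2], [-0.113, 0.638, 0.009]], [[-0.8, -3.7, -5.2], [-0.113, 0.638, 0.009]], [[-0.8, -3.7, -5.2], [-0.113, 0.638, 0.009]]]'

```text
time: 27.35
tool_pos: [455.7, -155.5, 101.3]
tcp_rot: [-180.0, 0.1, -172.6]
ft_force: [0.1, -0.9, 0.3]
finger_gap: 0.0
grip_force: 0.0
```

```bash
python3 - <<'E'
from h import *
p=cur()[0];print(p,sense()['tcp_rot'],sense()['ft_force'])
s=snap('wrist');print([(r['confidence'],np.round(onz(s,r['at'],44),1)) for r in finder.pinpoint('trip_pad','wrist')])
E
```

```text
[ 455.66861088 -155.46900076  101.26665598] [-1.79953663e+02  6.93893798e-02 -1.72578016e+02] [ 0.06140321 -0.92877173  0.33756006]
[(0.76, array([ 455.3, -154.6,   44. ]))]
```

Aligned. Press down to z ≈ 24.

>>> send_rows --steps '[[[0, 0, -1], [0, 0, 0]], [[0, 0, -1.8], [0, 0, 0]], [[0, 0, -2.1], [0, 0, 0]], [[0, 0, -2.3], [0, 0, 0]], [[0, 0, -2.5], [0, 0, 0]], [[0, 0, -2.55], [0, 0, 0]], [[0, 0, -2.55], [0, 0, 0]]]'

```text
time: 28.32
tool_pos: [455.5, -155.3, 24.1]
tcp_rot: [-180.0, 0.1, -172.6]
ft_force: [-0.0, 1.3, 3.3]
finger_gap: 0.1
grip_force: 1.2
```

```bash
python3 - <<'E'
from h import *
p=cur()[0];print(p,sense()['ft_force'])
for n in('scene','top'):
  s=snap(n);print(n,[(round(r['confidence'],2),np.round(onz(s,r['at'],114))) for r in finder.pinpoint('knob',n)[:2]])
E
```

```text
[ 455.50251562 -155.29522375   24.06058174] [-0.02038148  1.29572055  3.26433657]
scene [(0.66, array([483., -48., 114.]))]
top [(0.72, array([478., -46., 114.]))]
```

Fired (knob back at about 480). Lift off and look.

>>> send_rows --steps '[[[0, 0, 1], [0, 0, 0]], [[0, 0, 3], [0, 0, 0]], [[0, 0, 5], [0, 0, 0]], [[0, 0, 6.5], [0, 0, 0]], [[-0.5, 1.5, 7.5], [0.06, -0.15, 0]], [[-0.5, 3, 7.5], [0.1, -0.3, 0]], [[0, 3.7, 7.5], [0.113, -0.45, 0]], [[0, 3.7, 7.5], [0.113, -0.45, 0]], [[0, 3.7, 7.5], [0.113, -0.45, 0]], [[0, 3.7, 7.5], [0.113, -0.45, 0]]]'

```text
time: 29.78
tool_pos: [455.4, -45.0, 249.3]
tcp_rot: [176.7, 26.3, -173.4]
ft_force: [0.6, -1.0, -0.1]
finger_gap: -0.1
grip_force: 0.0
```

```bash
python3 - <<'E'
from h import *
print(cur()[0],sense()['ft_force'])
s=snap('wrist','w12.png')
for l,z in(('knob',114),('jar_mid',67.5),('trip_pad',44),('nest',35)):print(l,[(round(r['confidence'],2),np.round(np.array(r['at'])*[640,400]),np.round(onz(s,r['at'],z))) for r in finder.pinpoint(l,'wrist')[:3]])
print([np.round(proj(s,barpose(a,5,0,0)[0]),1) for a in(.1,0)],[np.round(np.array(r['at'])*[640,400],1) for r in finder.pinpoint('hood_bar','wrist')[:1]])
im=cv2.imread('pics/w12.png');cv2.imwrite('pics/c12.png',cv2.resize(im[0:260,140:500],(792,572),interpolation=2))
E
```

```text
[455.4130151  -44.96089744 249.33195857] [ 0.58811492 -0.98922256 -0.08029952]
knob [(0.59, array([302., 132.]), array([476., -49., 114.]))]
jar_mid [(0.91, array([516., 227.]), array([623., 245.,  68.])), (0.81, array([466., 220.]), array([614., 171.,  68.])), (0.74, array([572., 106.]), array([452., 202.,  68.]))]
trip_pad [(0.7, array([178.,  56.]), array([ 458., -156.,   44.]))]
nest [(0.66, array([308., 188.]), array([610., -26.,  35.]))]
[array([309. , 265.7]), array([308.5, 249.9])] [array([308.2, 246.3])]
```

View pics/c12.png

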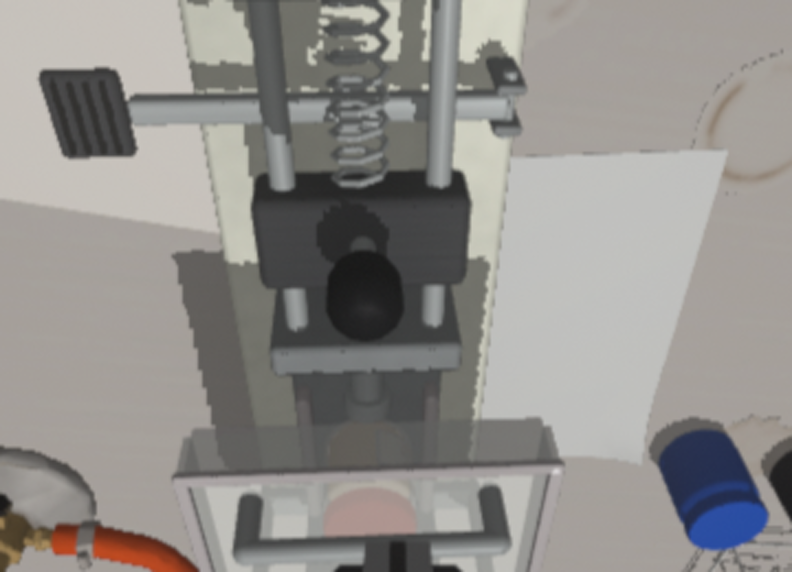

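```bash
python3 -c "
from h import *
print(order.hand_in())"
```

```text
the job is handed in; nothing more can be done
None
```

I ran the impact test on the smaller (red-lidded) jar and handed it in; in the last picture the striker is back at rest, the lever up, the hood down and the jar upright in the nest, but I did not measure how far the anvil was driven, and the hand-in returned no verdict.

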